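Stack the microscope arm's disc-spring pack on the leaning arbor

ROBOT

A 6-joint arm with a two-finger parallel gripper is mounted at the origin on the work surface. World frame = base frame: x ahead of the robot, y to its left, z up, the work surface at z = 0. Lengths are in mm, angles in rad, forces in N, time in s.
With the tool pointing down it reaches from about 375 to 975 mm from the base axis. Payload 3.8 kg.
Tool frame: the origin (TCP) lies midway between the tips of the shut fingers; the grasp point (between the pads) lies 19 mm behind it; z points along the fingers, y is the line along which they close (so a half turn about z gives the same grasp; the last joint's range is limited). The gripper opens to 85 mm and grips with 20 to 120 N. Pads are 22 mm wide; open, the fingers measure 114 mm over their backs; the gripper's body (76 mm by 85 mm) begins 54 mm behind the grasp point. The pads swing forward as they close: fully open they stand 13 mm farther back than shut.
Start: joints at [-1.216, 0.264, 1.604, -0, 1.274, -0.037], TCP at [257.745, -623.847, 201.08] pointing down, gripper open.
Joint ranges: [-2.63, 2.63], [-0.94, 2.18], [0.31, 2.57], [-1.31, 4.45], [0, 2.66], [-2.55, 2.55]. Speed limits (rad/s): [2.57, 2.57, 3.14, 3.14, 3.14, 3.14].

INTERFACE

Orientations are given as a rotation vector (axis times angle).
In Python, from workcell import arm gives the robot as it stands.
- The arm moves only by the shell command python3 -m creep 'ROWS' [OPENING] [FORCE]. ROWS is JSON, a list of rows, each a list of 4 numbers: the shift along the tool's x, y, z in m, then the turn about the tool's z in rad. A call has 1 to 8 rows; each row shifts and turns the commanded pose from where the row before left it, along the tool's axes as they then stand; what a row does not reach is not made up. A row lasts 1/10 s, in which the tool goes at most 50 mm and 8.59 degrees, less where a joint would pass 70% of its speed; a pose out of reach is approached as far as the arm can. A call is refused whole if a number of a shift passes 0.05 or a number of a turn 0.15, either way. A call with a gripper value outside its range is refused whole. OPENING is the opening, from -1 (shut) to 1 (fully open), set as the call begins (- or left out, the last holds). The fingers move at their own pace and stop on an object; FORCE is the grip in N (left out, the last holds). Time passes only in rows, so rows that do not move let the fingers close. It gives the time, the measured TCP pose, the force, the opening and the grip force at its end, in the units of the state.
- arm.observe(): the state, without advancing time (a new reading comes with each control period).
- arm.snapshot(name): name is "scene" or "top" or "wrist"; returns the picture (420x560x3 uint8, red, green, blue); there is no depth.
- arm.camera_model(name): a dict with "fx", "fy", "cx", "cy" (pixels), "pose" (4x4, takes a point from camera to world coordinates). Camera axes: x right, y down, z forward; pixel columns grow to the right and rows downward; lengths in mm; the calibration is good to about 2 mm. A picture is of the moment at which its call begins: read the wrist's pose just before it. camera_model takes no time and is no camera call; for the wrist camera it gives the pose at the moment of the call.
- arm.job_done(): hands the job in; it is judged then, once.
The state is a dict: "t": time; "joint_positions": joint angles; "joint_velocities": joint speeds; "tau": joint torques, N m; "position": TCP position; "eef_rot": TCP orientation; "wrist_force": force on the tool from outside, world axes, zero at the start; "wrist_torque": the same for the moment, N m; "grip_width": finger opening in mm; "gripper_force": force on a finger pad.
Only numpy, scipy, OpenCV 4.12 (cv2) and the standard library are available. Lean on these libraries where they do the work, as an engineer would, in place of code of your own. Each camera call takes 0.05 s, during which the arm holds its last target. There are 200 camera calls.

TASK

Build the spring pack for the microscope's arm: put the four conical spring washers on the leaning arbor of the fixture, one at a time, faces alternating, each one down against what is under it: the first with its narrow crown down on the seat and its broad rim up, the next crown up so that it lies rim to rim on the first, then crown down again, and the last crown up. No washer needs turning over: two lie crown up and two crown down on the mat, so take them in a fitting order. Leave the plain flat washer and everything else on the bench where they are.

Things in the scene. Friction and masses are not known exactly. Their poses are not given: they have to be found in the camera images.
- washer_a: conical spring washer, bare steel, about 0.11 kg, rigid: 66 mm across the broad rim, 26 mm bore, 12 mm high overall, 5 mm thick; the rim has an upright outer edge 5 mm high. Origin: centre of the plane of the broad rim; z runs towards the narrow crown (z up: rim down on the mat; z down: crown on the mat, origin 12 mm over it). Lies flat on the 3 mm mat
- washer_b: conical spring washer, bare steel, about 0.11 kg, rigid: 66 mm across the broad rim, 26 mm bore, 12 mm high overall, 5 mm thick; the rim has an upright outer edge 5 mm high. Origin: centre of the plane of the broad rim; z runs towards the narrow crown (z up: rim down on the mat; z down: crown on the mat, origin 12 mm over it). Lies flat on the 3 mm mat
- washer_c: conical spring washer, bare steel, about 0.11 kg, rigid: 66 mm across the broad rim, 26 mm bore, 12 mm high overall, 5 mm thick; the rim has an upright outer edge 5 mm high. Origin: centre of the plane of the broad rim; z runs towards the narrow crown (z up: rim down on the mat; z down: crown on the mat, origin 12 mm over it). Lies flat on the 3 mm mat
- washer_d: conical spring washer, bare steel, about 0.11 kg, rigid: 66 mm across the broad rim, 26 mm bore, 12 mm high overall, 5 mm thick; the rim has an upright outer edge 5 mm high. Origin: centre of the plane of the broad rim; z runs towards the narrow crown (z up: rim down on the mat; z down: crown on the mat, origin 12 mm over it). Lies flat on the 3 mm mat
- washer_a_crown (a point): centre of the flat face of the narrow crown of that washer, 12 mm along z from its origin
- washer_b_crown (a point): centre of the flat face of the narrow crown of that washer, 12 mm along z from its origin
- washer_c_crown (a point): centre of the flat face of the narrow crown of that washer, 12 mm along z from its origin
- washer_d_crown (a point): centre of the flat face of the narrow crown of that washer, 12 mm along z from its origin
- arbor: steel arbor in the fixture's cradle, clamped leaning 26 to 40 degrees from vertical to the fixture's -x; 22 mm across, 66 mm long over its seat, the last 12 mm tapering to 10 mm. Origin: centre of the seat, the flat top of a pedestal 42 mm across and 30 mm tall; z runs along the arbor to its free end, y is level, along the cradle's hinge. Rightly stacked washers take 12 mm each, 48 mm in all
- fixture: fixture that carries the arbor, bolted down: base plate 110 mm (x) by 120 mm (y) by 12 mm, two cheeks to 67 mm high at y = +-52 mm; the cradle hinge lies 50 mm over the origin, the seat 45 mm from the hinge. Origin: centre of the underside, on the mat; the arbor leans to its -x
- microscope_front (a point): lower front edge of the head of the fixed stereo microscope that hangs behind the fixture, 332 mm over the table, y = middle of the head; the head is 80 mm wide, reaches 130 mm to +x from here (a round lens below it down to 285 mm), eyepieces reach 75 mm to -x at 440 to 480 mm high. Its column stands to the +y side, 90 mm beyond in x and 200 mm in y
- flat_washer: flat plain steel washer, 66 mm across, 26 mm bore, 5 mm thick: a bystander that is not part of the spring pack; lies flat; origin: centre of its underside. Stands on the 3 mm mat
- spool: grey solder spool standing on its end, 64 mm across, 34 mm high; bystander; origin: centre of its underside. Stands on the 3 mm mat
- flux_bottle: white plastic bottle with black cap, 36 mm across, 120 mm tall, upright; bystander; origin: centre of its underside. Stands on the 3 mm mat
- pliers: small pliers lying flat, 126 mm long (x), about 44 mm wide (y), 13 mm high; bystander; origin: underside, near the middle, x towards the jaws. Stands on the 3 mm mat
- tip_cleaner: black round tin of brass wool, 68 mm across, 36 mm high; bystander; origin: centre of its underside. Stands on the 3 mm mat
- circuit_board: green circuit board lying flat, 110 mm long (x), 28 mm wide (y), 6 mm high; bystander; origin: centre of its underside. Stands on the 3 mm mat
- screwdriver: black-handled screwdriver lying flat, 160 mm long (x), about 30 mm wide and high; bystander; origin: underside, x towards the blade, within 80 mm of either end. Stands on the 3 mm mat
- parts_box: small closed cardboard box, 45 mm (x) by 65 mm (y) by 26 mm high; bystander; origin: centre of its underside. Stands on the 3 mm mat
Things that resemble listed ones, but are neither listed nor needed, are in the scene too. Leave any orange, red or turquoise look-alike of the washer_c alone.

How it is judged:
By the outcome, as a careful person would: the job done as asked, in the order asked, and still so for the second after the job is handed in, with the robot touching nothing.
It also fails if it takes over 72 s, if anything falls off the work surface, if the arm or the gripper's body presses on something with over 40 N, if the wrist force passes 120 N, or if a joint passes its speed limit or range.

## Working session

There is one attempt and no reset: what is moved stays moved. The work goes in short steps, Python scripts to look and compute and a shell command to move; the robot and the scene stay as the last step left them, time stands still between calls to the robot, and variables do not carry over. Pictures are saved under pics/ and viewed, at most 10 in all, crops included, and the job is handed in when it is done.

```bash
mkdir -p pics; ls
cat > h.py <<'E'
import numpy as np, cv2
from workcell import arm
def snap(n,f,scale=1):
    cm=arm.camera_model(n); im=arm.snapshot(n); cv2.imwrite('pics/'+f+'.png',im[:,:,::-1]); return im,cm
def ray(cm,u,v):
    P=np.array(cm['pose']); d=P[:3,:3]@np.array([(u-cm['cx'])/cm['fx'],(v-cm['cy'])/cm['fy'],1]); return P[:3,3],d/np.linalg.norm(d)
def onz(cm,u,v,z):
    o,d=ray(cm,u,v); return o+d*(z-o[2])/d[2]
def proj(cm,p):
    P=np.array(cm['pose']); q=P[:3,:3].T@(np.array(p,float)-P[:3,3]); return np.array([cm['cx']+cm['fx']*q[0]/q[2],cm['cy']+cm['fy']*q[1]/q[2]])
def tri(rs):
    A=np.zeros((3,3));b=np.zeros(3)
    for o,d in rs:
        M=np.eye(3)-np.outer(d,d);A+=M;b+=M@o
    return np.linalg.solve(A,b)
E
python3 - <<'E'
from h import *
a,ca=snap('scene','scene0'); b,cb=snap('top','top0')
for c in (ca,cb): print({k:np.round(v,3).tolist() for k,v in c.items()})
print({k:np.round(v,3).tolist() for k,v in arm.observe().items()})
E
```

```text
pics
{'fx': 424.611, 'fy': 424.611, 'cx': 277.27, 'cy': 209.434, 'pose': [[0.361, 0.644, -0.675, 1219.287], [0.932, -0.238, 0.272, -297.832], [0.015, -0.727, -0.686, 922.948], [0.0, 0.0, 0.0, 1.0]]}
{'fx': 544.839, 'fy': 544.839, 'cx': 279.322, 'cy': 208.657, 'pose': [[0.002, -0.994, 0.107, 366.811], [-1.0, -0.002, 0.001, 3.509], [-0.001, -0.107, -0.994, 1478.457], [0.0, 0.0, 0.0, 1.0]]}
{'t': 0.1, 'joint_positions': [-1.216, 0.265, 1.605, -0.0, 1.274, -0.037], 'joint_velocities': [-0.0, -0.002, -0.003, -0.001, 0.003, -0.001], 'tau': [0.001, -51.671, -36.859, -0.0, 0.006, -0.0], 'position': [257.484, -623.151, 199.844], 'eef_rot': [-3.079, -0.611, 0.001], 'wrist_force': [0.272, 0.27, 0.095], 'wrist_torque': [0.017, -0.021, 0.035], 'gripper_force': 0.0, 'grip_width': 85.715}
```

View pics/scene0.png

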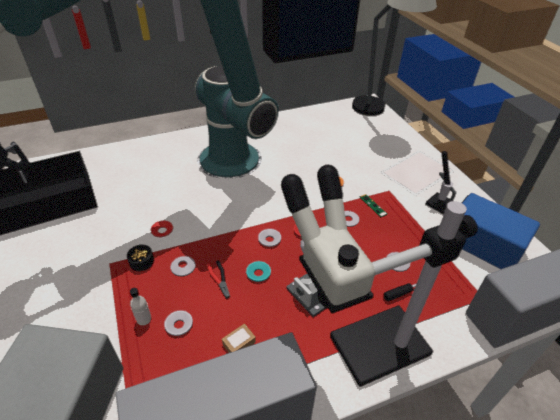

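View pics/top0.png

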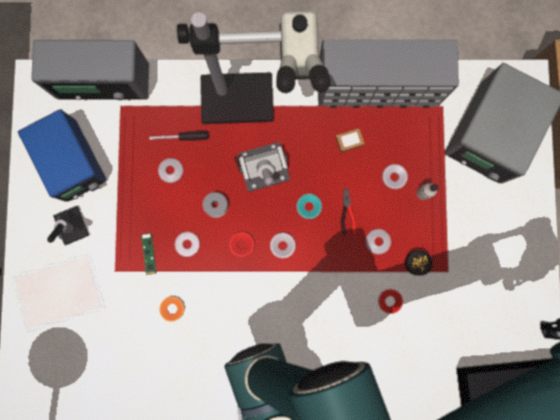

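Run:
```python
from h import *
t=cv2.imread('pics/top0.png'); s=cv2.imread('pics/scene0.png'); cb=arm.camera_model('top'); ca=arm.camera_model('scene')
hsv=cv2.cvtColor(t,cv2.COLOR_BGR2HSV)
m=((hsv[...,1]<70)).astype(np.uint8)*255
n,l,st,ce=cv2.connectedComponentsWithStats(m)
for i in range(1,n):
    x,y,w,h,a=st[i]
    if 60<a<2500 and 110<x<450 and 90<y<280:
        p=onz(cb,x+w/2-.5,y+h/2-.5,10); print(st[i],p.round(1),proj(ca,p).round(0))
tiles=[]
for u,v in [(170,170),(215,205),(187,244),(283,245),(395,176),(378,241),(263,167)]:
    p=onz(cb,u,v,10); q=proj(ca,p); r=38 if u==263 else 22
    T=cv2.resize(cv2.getRectSubPix(t,(2*r,2*r),(u,v)),(200,200),interpolation=cv2.INTER_CUBIC)
    S=cv2.resize(cv2.getRectSubPix(s,(2*r,2*r),(float(q[0]),float(q[1]))),(200,200),interpolation=cv2.INTER_CUBIC)
    tiles.append(np.vstack([T,S]))
tiles.append(tiles[0]*0)
cv2.imwrite('pics/m0.png',cv2.resize(np.vstack([np.hstack(tiles[:4]),np.hstack(tiles[4:])]),(600,600)))
```

```text
[150 133  57   6 189] [726.5 284.   10. ] [411. 289.]
[341 132  19  15 202] [ 717.4 -189.    10. ] [238. 344.]
[ 239  143   50   48 1710] [640.4  48.4  10. ] [316. 289.]
[159 159  24  24 386] [628.9 302.4  10. ] [396. 260.]
[383 164  24  25 396] [ 614.7 -309.1   10. ] [178. 324.]
[418 184  19  15 212] [ 573.5 -396.6   10. ] [138. 321.]
[344 190   6  17  72] [ 554.  -177.5   10. ] [223. 289.]
[203 193  25  24 434] [535.6 179.5  10. ] [342. 248.]
[366 230  24  24 396] [ 436.1 -259.6   10. ] [182. 264.]
[142 233  11  13  70] [441.7 361.4  10. ] [380. 211.]
[175 232  24  25 404] [428.4 254.6  10. ] [347. 217.]
[271 233  24  25 406] [426.2  -3.8  10. ] [269. 238.]
```

View pics/m0.png

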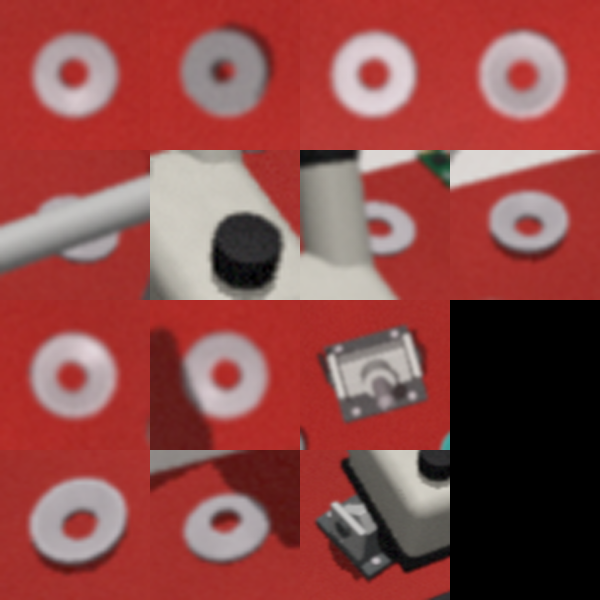

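```bash
cat >> h.py <<'E'
def pose():
    from scipy.spatial.transform import Rotation as R
    s=arm.observe(); return np.array(s['position']),R.from_rotvec(s['eef_rot']).as_matrix(),s
def go(x,y,z,phi=None):
    p,M,s=pose(); ph=np.arctan2(M[1,0],M[0,0]); d=M.T@(np.array([x,y,z])-p)
    print('now',p.round(1),'phi',ph.round(3),'shift mm',d.round(1),'turn',None if phi is None else round(ph-phi,3),'t',round(s['t'],2))
E
python3 - <<'E'
from h import *
cw=arm.camera_model('wrist'); P=np.array(cw['pose']); p,M,s=pose(); print(cw['fx'],cw['cx'],cw['cy'],(M.T@(P[:3,3]-p)).round(1),(M.T@P[:3,:3]).round(3)); print(M.round(3))
ca=arm.camera_model('scene');cb=arm.camera_model('top')
for a,b in [((293,185),(289,78)),((327,175),(317,78)),((293,183),(317,78)),((327,173),(289,78))]: print(tri([ray(ca,*a),ray(cb,*b)]).round(0))
go(436,-260,220)
E
```

```text
328.8163230998107 274.8835528809367 209.13455718495183 [  68.6   -0.3 -173.2] [[-0.    -0.962 -0.274]
 [ 1.    -0.     0.   ]
 [-0.    -0.274  0.962]]
[[ 0.924  0.382 -0.001]
 [ 0.382 -0.924  0.002]
 [ 0.    -0.002 -1.   ]]
[721. -39. 457.]
[733. -43. 486.]
[725. -69. 471.]
[725. -12. 476.]
now [ 257.5 -623.2  199.8] phi 0.392 shift mm [ 303.7 -267.5  -19.6] turn None t 0.1
```

```bash
python3 -m creep '[[0.037,-0.022,-0.001,0],[0.037,-0.022,-0.001,0],[0.037,-0.022,-0.001,0],[0.037,-0.022,-0.001,0],[0.037,-0.022,-0.001,0],[0.037,-0.022,-0.001,0],[0.037,-0.022,-0.001,0],[0.037,-0.022,-0.001,0]]' 1 40; python3 -m creep '[[0.037,-0.022,0,0],[0.037,-0.022,0,0],[0,0,0,0.13],[0,0,0,0.13],[0,0,0,0.13],[0,0,0,0]]'
python3 - <<'E'
from h import *
a,c=snap('wrist','w1'); np.save('w1.npy',c,allow_pickle=True)
go(430,60,210,0)
for p in [(615,-309,10),(436,-260,10),(426,-4,10)]: print(proj(c,p))
E
```

```text
t: 0.9
position: [464.6, -346.4, 208.7]
eef_rot: [-3.081, -0.611, 0.001]
wrist_force: [0.1, -0.9, 0.2]
grip_width: 85.4
gripper_force: 0.0
t: 1.5
position: [515.5, -278.7, 208.5]
eef_rot: [-3.141, -0.003, 0.002]
wrist_force: [0.7, 0.1, -0.1]
grip_width: 85.7
gripper_force: 0.0
now [ 515.4 -278.9  208.5] phi 0.005 shift mm [ -83.8 -339.3   -1.2] turn 0.005 t 1.55
[303.53002448  85.11155178]
[259.25244687 242.56860674]
[ 49.20323017 249.89154482]
```

View pics/w1.png

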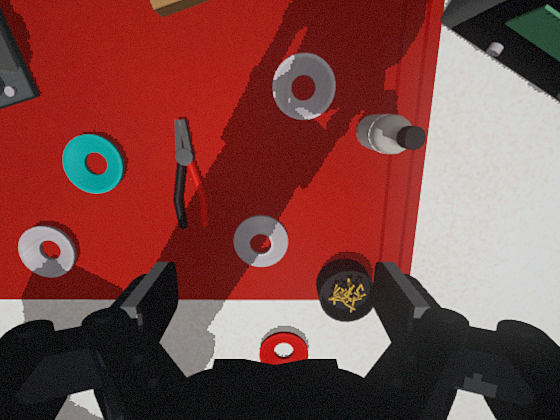

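```bash
python3 -m creep '[[-0.01,-0.045,0,0],[-0.01,-0.045,0,0],[-0.01,-0.045,0,0],[-0.01,-0.035,0,0],[0,0,0,0]]'
python3 - <<'E'
from h import *
a,c=snap('wrist','w2'); np.save('w2.npy',c,allow_pickle=True)
E
python3 -m creep '[[-0.01,-0.045,0,0],[-0.01,-0.045,0,0],[-0.01,-0.045,0,0],[-0.01,-0.045,0,0],[0,0,0,0]]'
python3 - <<'E'
from h import *
a,c=snap('wrist','w3'); np.save('w3.npy',c,allow_pickle=True)
go(426,-4,100,0)
E
```

```text
t: 2.05
position: [473.8, -105.9, 208.8]
eef_rot: [-3.14, -0.013, 0.001]
wrist_force: [0.8, 0.4, -0.3]
grip_width: 85.2
gripper_force: 0.0
t: 2.6
position: [434.5, 74.1, 209.2]
eef_rot: [-3.14, -0.014, -0.0]
wrist_force: [0.3, -1.4, 0.3]
grip_width: 85.4
gripper_force: 0.0
now [435.2  71.9 209.2] phi 0.008 shift mm [ -9.8  75.8 109.2] turn 0.008 t 2.65
```

View pics/w3.png

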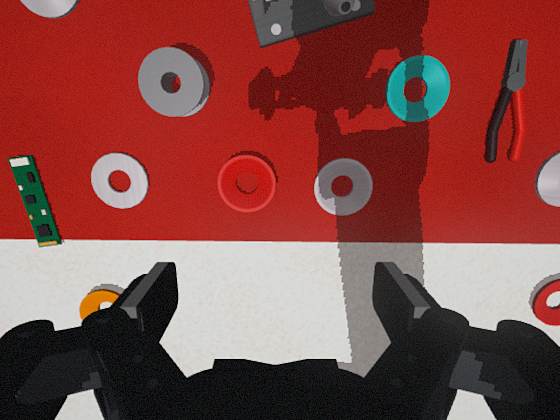

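```bash
cat >> h.py <<'E'
def wash(im,c,amin=800,box=None):
    hsv=cv2.cvtColor(im,cv2.COLOR_BGR2HSV); m=((hsv[...,1]<90)).astype(np.uint8)*255
    m=cv2.morphologyEx(m,cv2.MORPH_OPEN,np.ones((3,3),np.uint8))
    cs,h=cv2.findContours(m,cv2.RETR_CCOMP,cv2.CHAIN_APPROX_NONE); out=[]
    for i,k in enumerate(cs):
        if h[0][i][3]>=0 or cv2.contourArea(k)<amin or h[0][i][2]<0: continue
        j=h[0][i][2]; best=max([q for q in range(len(cs)) if h[0][q][3]==i],key=lambda q:cv2.contourArea(cs[q]))
        if len(cs[best])<12: continue
        e=cv2.fitEllipse(k); f=cv2.fitEllipse(cs[best])
        if e[1][1]>1.5*e[1][0] or cv2.contourArea(k)<.9*np.pi/4*e[1][0]*e[1][1]: continue
        out.append((e,f))
    return out
E
python3 - <<'E'
from h import *
R={}
for n in ('w1','w2','w3'):
    c=np.load(n+'.npy',allow_pickle=True).item(); im=cv2.imread(f'pics/{n}.png')
    for e,f in wash(im,c):
        p=onz(c,*e[0],10)
        # diameter scale at z=10
        h=np.linalg.norm
        print(n,np.round(e[0],1),np.round(e[1],1),'rim@z10',p.round(1)[:2],'hole@z10',onz(c,*f[0],10).round(1)[:2],'hole px',np.round(f[1],1))
        R.setdefault((round(p[0]/60),round(p[1]/60)),[]).append((ray(c,*e[0]),ray(c,*f[0])))
for k,v in R.items():
    if len(v)>1: print(k,'rim',tri([a for a,b in v]).round(1),'hole',tri([b for a,b in v]).round(1))
E
```

```text
w1 [ 46.6 250.9] [48.9 59.2] rim@z10 [424.6  -0.5] hole@z10 [427.1  -6.1] hole px [16.2 22.1]
w1 [260.4 240.7] [51.1 54. ] rim@z10 [ 438.4 -261.4] hole@z10 [ 435.3 -261.1] hole px [19.8 21.9]
w1 [303.5  85.9] [62.6 66.7] rim@z10 [ 614.2 -308.9] hole@z10 [ 612.7 -308.3] hole px [24.4 26.5]
w2 [187.1 217.8] [53.4 57.4] rim@z10 [424.8  -2. ] hole@z10 [426.6  -4.3] hole px [19.7 22.4]
w2 [406.1 208.8] [52.3 57.7] rim@z10 [ 438.  -260.2] hole@z10 [ 435.6 -262.7] hole px [19.7 22.9]
w2 [475.4  44. ] [62.9 75.8] rim@z10 [ 614.6 -310.7] hole@z10 [ 612.3 -306.6] hole px [23.1 27.7]
w3 [342.8 186.4] [55.7 58.7] rim@z10 [425.1  -4.2] hole@z10 [426.2  -2.4] hole px [21.4 23.4]
w3 [119.2 180.1] [52.5 59.2] rim@z10 [430.3 253.2] hole@z10 [429.8 253. ] hole px [20.8 24.3]
w3 [173.1  82.2] [65.1 74.9] rim@z10 [536.2 183.2] hole@z10 [534.7 180.9] hole px [10.6 17. ]
(7, 0) rim [426.   -3.2  13.8] hole [425.4  -3.2   6.1]
(7, -4) rim [ 437.3 -261.3    7.3] hole [ 436.6 -261.3   13.3]
(10, -5) rim [ 613.9 -308.6   13.7] hole [ 613.  -308.6    6.3]
```

```bash
python3 -m creep '[[-0.005,0.0375,0.03,0],[-0.005,0.0375,0.03,0],[0,0,0.045,0],[0,0,0.045,0],[0,0,0.038,0],[0,0,0,0]]'
python3 - <<'E'
from h import *
go(426,-3,1,0)
E
```

```text
t: 3.25
position: [419.7, -6.1, 15.9]
eef_rot: [-3.141, -0.0, 0.019]
wrist_force: [-1.1, 1.0, -0.6]
grip_width: 85.2
gripper_force: 0.0
now [419.7  -6.1  15.9] phi 0.0 shift mm [ 6.5 -3.1 14.9] turn 0.0 t 3.25
```

```bash
python3 -m creep '[[0.005,-0.002,0.007,0],[0.0,0,0.007,0],[0,0,0,0]]'; python3 -m creep '[[0,0,0,0],[0,0,0,0],[0,0,0,0],[0,0,0,0]]' -1 40
python3 - <<'E'
from h import *
go(426,-3,1,0)
E
python3 -m creep '[[0,0,-0.02,0],[0,0,-0.045,0],[0,0,-0.045,0],[0,0,-0.045,0],[0,0,0,0]]'
python3 - <<'E'
from h import *
a,c=snap('wrist','w4'); np.save('w4.npy',c,allow_pickle=True); go(550,40,200,0)
E
```

```text
t: 3.55
position: [431.9, -2.7, 8.2]
eef_rot: [3.141, 0.003, 0.004]
wrist_force: [-0.3, 0.6, -0.8]
grip_width: 85.5
gripper_force: 0.0
t: 3.95
position: [430.5, -2.3, 7.6]
eef_rot: [3.142, 0.003, 0.002]
wrist_force: [0.6, 0.3, -0.5]
grip_width: 28.0
gripper_force: 0.0
now [430.5  -2.3   7.6] phi 0.002 shift mm [-4.6  0.7  6.6] turn 0.002 t 3.95
t: 4.45
position: [435.6, -2.7, 169.7]
eef_rot: [3.141, 0.003, 0.022]
wrist_force: [0.8, -0.0, 0.2]
grip_width: 0.3
gripper_force: 0.0
now [433.5  -2.5 166.4] phi 0.002 shift mm [116.9 -42.3 -32.6] turn 0.002 t 4.5
```

View pics/w4.png

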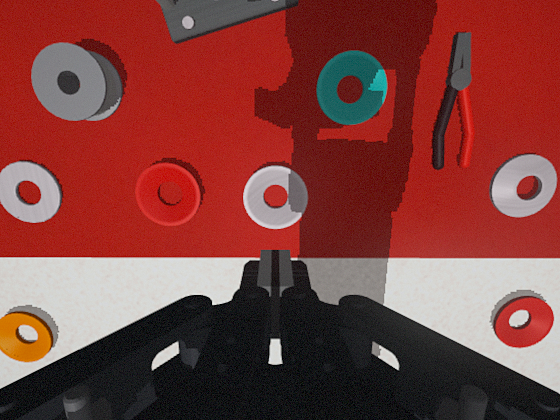

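```bash
python3 -m creep '[[0,0,0,0],[0,0,0,0],[0,0,0,0],[0,0,0,0]]' 1
python3 - <<'E'
from h import *
c=np.load('w4.npy',allow_pickle=True).item(); im=cv2.imread('pics/w4.png')
for e,f in wash(im,c): print(np.round(e[0],1),np.round(e[1],1),onz(c,*e[0],13.8).round(1)[:2])
go(426,-3,-2,0)
E
```

```text
t: 4.9
position: [429.2, -2.3, 160.6]
eef_rot: [-3.141, -0.003, 0.005]
wrist_force: [-0.0, 0.5, 0.6]
grip_width: 57.8
gripper_force: 0.0
[275.1 196.8] [63.1 63.9] [426.1  -3.1]
[ 29.3 191.6] [56.6 67. ] [431.1 248.4]
[522.9 185.1] [58.6 69.9] [ 438.6 -256. ]
now [429.2  -2.3 160.6] phi 0.002 shift mm [ -2.7   0.7 162.6] turn 0.002 t 4.9
```

```bash
python3 -m creep '[[0,0,0.045,0],[0,0,0.045,0],[0,0,0.035,0],[0,0,0.02,0],[-0.002,0,0.01,0],[0,0,0,0]]'
python3 - <<'E'
from h import *
go(426,-3,-2,0)
E
```

```text
t: 5.5
position: [426.1, -2.3, 5.3]
eef_rot: [-3.141, -0.003, 0.007]
wrist_force: [1.1, -0.5, 0.2]
grip_width: 85.4
gripper_force: 0.0
now [426.1  -2.3   5.3] phi 0.002 shift mm [-0.   0.7  7.3] turn 0.002 t 5.5
```

```bash
python3 -m creep '[[0,0,0.007,0],[0,0,0,0],[0,0,0,0]]' ; python3 -m creep '[[0,0,0,0],[0,0,0,0],[0,0,0,0],[0,0,0,0]]' -1 40
```

```text
t: 5.8
position: [429.2, -2.5, 1.0]
eef_rot: [3.141, 0.003, 0.003]
wrist_force: [0.0, 0.0, 0.3]
grip_width: 85.2
gripper_force: 0.0
t: 6.2
position: [428.4, -2.4, 0.3]
eef_rot: [-3.142, -0.003, -0.001]
wrist_force: [0.3, -0.2, -0.1]
grip_width: 28.3
gripper_force: 0.0
```

```bash
python3 -m creep '[[0,0,-0.03,0],[0,0,-0.045,0],[0,0,-0.045,0],[0,0,-0.02,0],[0,0,0,0],[0,0,0,0]]' 1
python3 - <<'E'
from h import *
im,c=snap('wrist','w5'); np.save('w5.npy',c,allow_pickle=True)
im=im[:,:,::-1].copy()
for e,f in wash(im,c): print(np.round(e[0],1),np.round(e[1],1),onz(c,*e[0],13.8).round(1)[:2])
p,M,s=pose(); print(p,s['grip_width'])
for w in (28,66,85):
  for d in (0,13): print(w,d,proj(c,p+M@np.array([0,w/2,-d])).round(1),proj(c,p+M@np.array([0,-w/2,-d])).round(1))
cv2.imwrite('pics/w5c.png',cv2.resize(im[120:420,80:480],(800,600)))
E
```

```text
t: 6.8
position: [428.2, -2.4, 140.1]
eef_rot: [3.142, 0.003, 0.001]
wrist_force: [-0.3, 1.4, -0.9]
grip_width: 85.4
gripper_force: 0.0
[275.5 194.2] [69.3 70.4] [426.2  -3.1]
[427.23335694  -2.33456231 138.973358  ] 85.5922765051423
28 0 [299.4 242.9] [250.1 242.9]
28 13 [301.2 252. ] [248.3 252. ]
66 0 [332.8 242.9] [216.6 242.9]
66 13 [337.  251.9] [212.4 252. ]
85 0 [349.6 242.9] [199.8 242.9]
85 13 [355.  251.9] [194.5 252. ]
```

View pics/w5c.png

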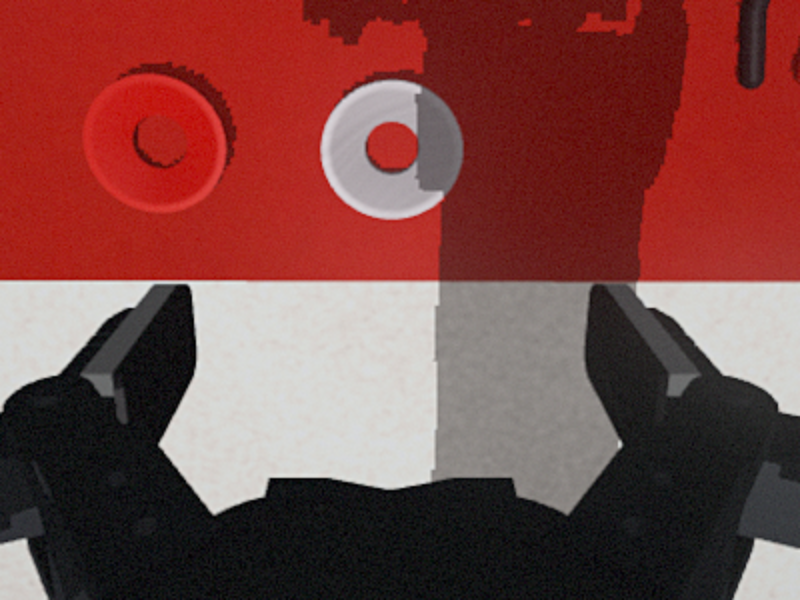

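Run:
```python
from h import *
c=np.load('w5.npy',allow_pickle=True).item(); p=np.array([427.23,-2.33,138.97]); _,M,s=pose()
for d in (10,13,18,24,30,35): print(d,[proj(c,p+M@np.array([x,42.7,-d])).round(1).tolist() for x in(-11,0,11)])
c=np.load('w4.npy',allow_pickle=True).item(); p=np.array([433.5,-2.5,166.4])
for d in (0,10,19): print('shut',d,[proj(c,p+M@np.array([x,6,-d])).round(1).tolist() for x in(-11,0,11)])
```

```text
10 [[352.7, 268.4], [354.0, 249.7], [355.4, 230.4]]
13 [[354.0, 270.9], [355.3, 251.9], [356.7, 232.4]]
18 [[356.2, 275.2], [357.6, 255.8], [359.1, 235.7]]
24 [[359.0, 280.7], [360.5, 260.7], [362.1, 240.0]]
30 [[362.0, 286.6], [363.7, 266.0], [365.4, 244.6]]
35 [[364.7, 291.8], [366.5, 270.7], [368.3, 248.7]]
shut 0 [[284.8, 261.2], [285.0, 243.5], [285.1, 225.2]]
shut 10 [[285.4, 268.6], [285.6, 250.1], [285.7, 230.9]]
shut 19 [[285.9, 276.0], [286.1, 256.6], [286.3, 236.6]]
```

```bash
python3 -m creep '[[0,0,0.045,0],[0,0,0.045,0],[0,0,0.03,0],[0,0,0.015,0],[0,0,0,0],[0,0,0,0]]'
python3 -m creep '[[0,0,0.004,0],[0,0,0.004,0],[0,0,0,0]]'
python3 - <<'E'
from h import *
im,c=snap('scene','s2'); im=im.astype(int); p,M,s=pose(); print(p,s['wrist_force'],M.round(3))
for d in (0,13,30,45):print(d,proj(c,p+M@np.array([0,42.7,-d])).round(1),proj(c,p+M@np.array([0,-42.7,-d])).round(1))
q=proj(c,p).astype(int)
g=im.sum(2)
for v in range(q[1]-40,q[1]+16,3): print(v,' '.join('%3d'%g[v,u] for u in range(q[0]-40,q[0]+45,4)))
E
```

```text
t: 7.45
position: [426.7, -2.3, 3.8]
eef_rot: [-3.141, -0.003, 0.005]
wrist_force: [-0.4, 0.9, 0.4]
grip_width: 85.1
gripper_force: 0.0
t: 7.75
position: [428.4, -2.4, -2.7]
eef_rot: [3.142, 0.003, 0.001]
wrist_force: [-0.4, -0.3, 0.5]
grip_width: 85.1
gripper_force: 0.0
[428.47362258  -2.40295377  -2.57394303] [ 0.05821707  0.09491595 -0.23301261] [[ 1.     0.002  0.001]
 [ 0.002 -1.    -0.   ]
 [ 0.001  0.    -1.   ]]
0 [255.5 245. ] [282.7 237.5]
13 [255.4 242. ] [282.8 234.5]
30 [255.3 238. ] [283.  230.5]
45 [255.2 234.4] [283.1 226.9]
201 409 402 407 402 409 422 413 122  68  65  77  57  78  66 201  61  61  96  62  83 500 649
204 394 413 412 404 406 416 414  96  58  75  61  67  78  80 148  29  45  90  88  78 381 650
207 408 401 405 397 362 345 386  68  96  63  57  64  56  45 570  47  53  83  72 242 450 646
210 397 408 405 403 197 152 167  87  74  53  50  75  70  66 558 245  52 100 435 470 465 420
213 407 405 404 401 137  70 151  73  39  76  57  60  72  74 105  93 235 371 449 473 475 338
216 412 399 401 410  98  66 382  91 176  63  74  97 525 335  57  59 262 343 426 471 469 422
2
[... 494 characters left out ...]
 311 487 513 511 519 297 262 261 240 190 279 343 425 470
237 142 149 132 119 151 122 152 167 301 270 253 364 508 316 248 268 254 161 209 326 403 467
240 147 138 143 128 145 135 149 160 306 277 160 417 323 216 133 143 240 261 330 299 398 542
243 144 148 144 135 151 149 155 125 240 305 293 304 258 152 147 146 157 254 382 281 376 519
246 225 154 151 136 155 129 134 144 135 165 230 181 142 144 138 134 190 252 324 260 289 473
249 230 139 122 146 141 143 148 155 155 144 127 146 146 161 247 171 257 260 256 269 277 387
252 235 149 159 138 159 148 152 145 154 154 150 137 131 177 249 252 244 256 255 266 279 297
255 250 126 140 141 140 141 143 139 144 136 138 143 134 195 241 255 247 246 152 261 270 267
```

```bash
python3 -m creep '[[0,0,0.01,0],[0,0,0.01,0],[-0.002,0,0.006,0],[0,0,0.003,0],[0,0,0,0],[0,0,0,0]]'; python3 -m creep '[[0,0,0,0],[0,0,0,0],[0,0,0,0],[0,0,0,0]]' -1 40
```

```text
t: 8.4
position: [426.2, -2.4, -32.0]
eef_rot: [-3.142, -0.003, 0.0]
wrist_force: [-0.4, 0.8, -0.4]
grip_width: 85.3
gripper_force: 0.0
t: 8.8
position: [426.8, -2.4, -30.9]
eef_rot: [-3.142, -0.003, -0.001]
wrist_force: [-1.6, 1.2, 6.7]
grip_width: 64.4
gripper_force: 42.2
```

```bash
python3 -m creep '[[0,0,-0.045,0],[0,0,-0.045,0],[0,0,-0.045,0],[0,0,-0.045,0],[0.03,-0.04,-0.025,0],[0.04,-0.02,0,0],[0.03,0,0,0],[0,0,0,0]]'
python3 - <<'E'
from h import *
im,c=snap('wrist','f1'); np.save('f1.npy',c,allow_pickle=True); go(520,48,180,0)
E
python3 -m creep '[[0,0.04,0,0],[0,0.04,0,0],[0,0.0,0,0],[0,0.0,0,0]]'
python3 - <<'E'
from h import *
im2,c=snap('wrist','f2'); np.save('f2.npy',c,allow_pickle=True); go(520,48,180,0)
im=cv2.imread('pics/f1.png'); im2=im2[:,:,::-1]
out=[]
for i,n in ((im,'f1'),(im2,'f2')):
    c=np.load(n+'.npy',allow_pickle=True).item(); q=proj(c,(610,48,80)); print(q)
    u0=int(np.clip(q[0]-100,0,360)); v0=int(np.clip(q[1]-100,0,220)); print(u0,v0)
    out.append(cv2.resize(np.ascontiguousarray(i[v0:v0+200,u0:u0+200]),(400,400),interpolation=cv2.INTER_CUBIC))
cv2.imwrite('pics/f12.png',np.hstack(out))
E
```

```text
t: 9.6
position: [526.4, 54.2, 171.0]
eef_rot: [-3.142, -0.005, -0.005]
wrist_force: [-0.7, -0.4, -1.4]
grip_width: 64.1
gripper_force: 45.7
now [523.9  53.9 170.3] phi 0.002 shift mm [-4.   5.9 -9.7] turn 0.002 t 9.65
t: 10.05
position: [521.7, -27.2, 170.0]
eef_rot: [-3.141, 0.001, 0.002]
wrist_force: [-0.2, -0.2, -1.5]
grip_width: 64.3
gripper_force: 45.7
now [521.9 -26.4 170.1] phi 0.0 shift mm [ -1.9 -74.4  -9.9] turn 0.0 t 10.1
[283.27261666  95.47664626]
183 0
[174.86466722  88.25031535]
74 0
```

View pics/f12.png

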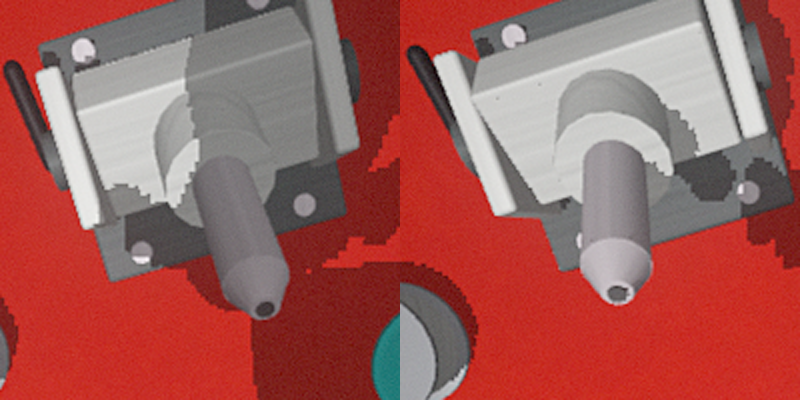

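Run:
```python
from h import *
c1=np.load('f1.npy',allow_pickle=True).item();c2=np.load('f2.npy',allow_pickle=True).item()
A=lambda x,y:(c1,x/2+183,y/2); B=lambda x,y:(c2,(x-400)/2+74,y/2)
T=lambda a,b: tri([ray(*a),ray(*b)])
tip=T(A(265,308),B(620,293)); print('tip',tip.round(1))
n1=np.cross(ray(*A(219,166))[1],ray(*A(256,275))[1]); n2=np.cross(ray(*B(612,150))[1],ray(*B(616,255))[1])
d=np.cross(n1,n2); d/=np.linalg.norm(d); d*=np.sign(d[2]); print('axis',d.round(3),'lean',np.degrees(np.arccos(d[2])).round(1),'az',np.degrees(np.arctan2(d[1],d[0])).round(1)); print('seat',(tip-66*d).round(1))
for X,p,q in ((A,(110,280),(345,212)),(B,(563,270),(792,203))):
    a=onz(*X(*p),15);b=onz(*X(*q),15); v=a-b; print('edge',a.round(1),b.round(1),np.linalg.norm(v).round(1),'yaw of +y',np.degrees(np.arctan2(v[1],v[0])).round(1), 'mid',((a+b)/2).round(1))
# points along axis triangulated from mids
print(T(A(256,275),B(616,255)).round(1),T(A(219,166),B(612,150)).round(1))
```

```text
tip [571.9  28.9 137. ]
axis [-0.64  -0.179  0.748] lean 41.6 az -164.4
seat [614.2  40.7  87.7]
edge [572.3  90.5  15. ] [604.5 -22.8  15. ] 117.8 yaw of +y 105.9 mid [588.4  33.9  15. ]
edge [572.   89.1  15. ] [602.9 -22.7  15. ] 116.0 yaw of +y 105.5 mid [587.4  33.2  15. ]
[582.4  31.2 129.9] [618.4  41.5  87.1]
```

```bash
cat >> h.py <<'E'
FX=np.array([np.cos(.274),np.sin(.274),0]); U=-np.sin(np.radians(40))*FX+np.array([0,0,np.cos(np.radians(40))])
TIP=np.array([571.7,29,137.5])
def goal(piv_off_x,piv_z,off):  # pivot relative to tip along fixture x, world z; off=pivot height over TCP
    p=TIP+FX*piv_off_x; go(p[0],p[1],piv_z-off,.274)
E
python3 -m creep '[[0,0,0,-0.14],[0,0,0,-0.134],[0.03,-0.02,0.01,0],[0.03,-0.02,0.01,0],[0,0,0,0],[0,0,0,0]]'
python3 - <<'E'
from h import *
goal(-1,157,43.4)
E
```

```text
t: 10.7
position: [569.0, 29.9, 149.7]
eef_rot: [-3.111, -0.436, 0.003]
wrist_force: [0.0, -0.3, -1.5]
grip_width: 64.2
gripper_force: 45.7
now [569.   29.9 149.7] phi 0.279 shift mm [ 1.4  1.6 36.1] turn 0.005 t 10.7
```

```bash
python3 -m creep '[[0.001,0.001,0.018,0],[0,0,0.018,0],[0,0,0,0]]'; python3 -m creep '[[0,0,0.004,0],[0,0,0.004,0],[0,0,0,0]]';  python3 -m creep '[[0,0,0.004,0],[0,0,0,0]]'
python3 - <<'E'
from h import *
goal(-1,145,43.4)
im,c=snap('wrist','e1')
E
```

```text
t: 11.0
position: [567.9, 27.4, 112.0]
eef_rot: [-3.111, -0.432, 0.009]
wrist_force: [-1.2, -0.5, -1.5]
grip_width: 64.1
gripper_force: 45.7
t: 11.3
position: [571.2, 27.6, 106.8]
eef_rot: [3.112, 0.432, 0.001]
wrist_force: [0.1, -0.6, -1.6]
grip_width: 63.8
gripper_force: 45.7
t: 11.5
position: [572.3, 27.7, 103.6]
eef_rot: [3.112, 0.432, 0.004]
wrist_force: [0.4, 0.5, 1.9]
grip_width: 64.3
gripper_force: 46.0
now [572.3  27.7 103.6] phi 0.276 shift mm [-1.2 -1.4  2. ] turn 0.002 t 11.5
```

```bash
python3 -m creep '[[0,0,0.003,0],[0,0,0,0]]';  python3 -m creep '[[0,0,0.003,0],[0,0,0,0]]'; python3 -m creep '[[0,0,0,0]]'
python3 - <<'E'
from h import *
goal(-1,145,43.4); print(np.round(pose()[2]['wrist_torque'],2)); im,c=snap('wrist','e2')
im=im[:,:,::-1]; cv2.imwrite('pics/e2c.png',cv2.resize(np.ascontiguousarray(im[120:340,140:420]),(764,600)))
E
```

```text
t: 11.75
position: [573.2, 27.9, 101.8]
eef_rot: [3.112, 0.432, 0.007]
wrist_force: [-1.4, 1.0, 8.8]
grip_width: 64.1
gripper_force: 46.6
t: 11.95
position: [573.9, 28.1, 99.6]
eef_rot: [3.112, 0.432, 0.009]
wrist_force: [-0.9, 1.4, 11.4]
grip_width: 64.2
gripper_force: 47.2
t: 12.05
position: [573.9, 28.1, 99.7]
eef_rot: [3.112, 0.432, 0.009]
wrist_force: [-1.8, 0.3, 10.2]
grip_width: 64.1
gripper_force: 47.1
now [573.9  28.1  99.7] phi 0.276 shift mm [-2.9 -1.5 -2. ] turn 0.002 t 12.05
[0.19 0.02 0.06]
```

View pics/e2c.png

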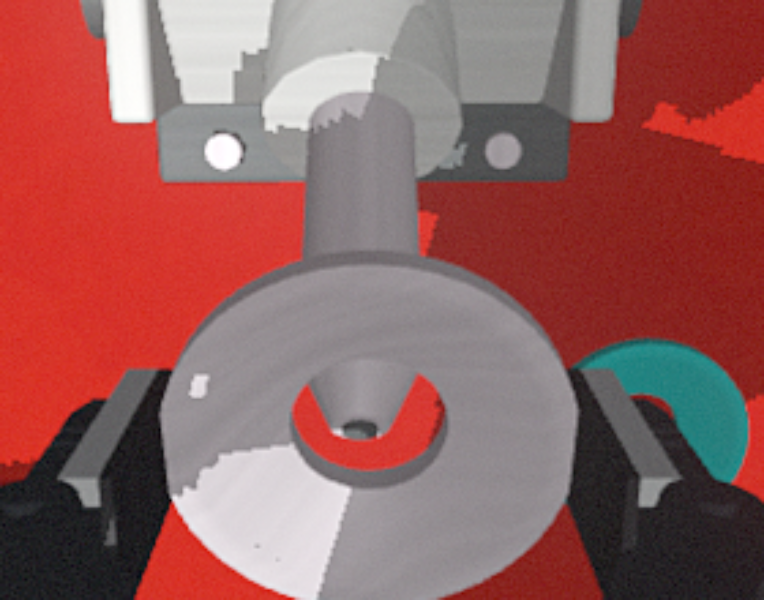

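```bash
python3 -m creep '[[-0.001,-0.0015,0.004,0],[0,0,0,0]]';  python3 -m creep '[[-0.001,0,0.004,0],[0,0,0,0]]'; python3 -m creep '[[0.0,0,0.004,0],[0,0,0,0]]'
python3 - <<'E'
from h import *
p,M,s=pose(); q=p+[0,0,43.4]-TIP; print('fx',q@FX,'z',q[2],'axial',q@U,'perp',q@FX+np.tan(np.radians(40))*q[2])
im,c=snap('wrist','e3')
E
```

```text
t: 12.3
position: [573.6, 28.7, 96.0]
eef_rot: [3.11, 0.432, 0.013]
wrist_force: [1.4, 0.1, 10.3]
grip_width: 63.9
gripper_force: 48.0
t: 12.5
position: [572.9, 28.6, 92.2]
eef_rot: [3.111, 0.432, 0.013]
wrist_force: [1.2, -0.2, 11.6]
grip_width: 64.3
gripper_force: 49.0
t: 12.7
position: [572.8, 28.9, 88.4]
eef_rot: [3.111, 0.432, 0.013]
wrist_force: [-0.0, 0.3, 12.5]
grip_width: 64.4
gripper_force: 49.5
fx 1.0551315660779812 z -5.718144609861355 axial -5.0585784005991075 perp -3.742961467075033
```

```bash
python3 -m creep '[[0.004,0,0.004,0],[0.004,0,0.004,0],[0,0,0,0]]';  python3 -m creep '[[0.004,0,0.004,0],[0.004,0,0.004,0],[0,0,0,0]]'
python3 - <<'E'
from h import *
p,M,s=pose(); q=p+[0,0,43.4]-TIP; print('fx',q@FX,'z',q[2],'axial',q@U,'perp',q@FX+np.tan(np.radians(40))*q[2],s['wrist_torque'])
im,c=snap('wrist','e4')
E
```

```text
t: 13.05
position: [581.0, 31.6, 78.8]
eef_rot: [-3.112, -0.432, -0.014]
wrist_force: [6.5, 2.5, 2.0]
grip_width: 64.2
gripper_force: 48.6
t: 13.35
position: [587.9, 33.6, 69.9]
eef_rot: [-3.112, -0.432, -0.011]
wrist_force: [7.0, 1.1, 2.0]
grip_width: 63.8
gripper_force: 48.5
fx 16.845338472033976 z -24.2117951668084 axial -29.375285996267923 perp -3.4707699225747994 [ 0.31411368 -1.00331358 -0.05271989]
```

```bash
python3 -m creep '[[0.005,0,0.0045,0],[0.005,0,0.0045,0],[0,0,0,0]]';  python3 -m creep '[[0.004,0,0.004,0],[0,0,0,0]]'
python3 - <<'E'
from h import *
p,M,s=pose(); q=p+[0,0,43.4]-TIP; print('fx',q@FX,'z',q[2],'axial',q@U,'perp',q@FX+np.tan(np.radians(40))*q[2],s['wrist_torque'])
im,c=snap('wrist','e5')
E
```

```text
t: 13.7
position: [596.1, 36.1, 59.3]
eef_rot: [-3.112, -0.432, -0.006]
wrist_force: [6.9, 2.5, 0.7]
grip_width: 64.4
gripper_force: 48.5
t: 13.9
position: [599.4, 37.1, 55.1]
eef_rot: [-3.112, -0.432, -0.004]
wrist_force: [6.6, 1.8, 1.1]
grip_width: 64.3
gripper_force: 48.5
fx 28.853319334153884 z -39.013156596842876 axial -48.43236798586517 perp -3.8826059773184376 [ 0.28301433 -0.97466528  0.00243468]
```

```bash
python3 -m creep '[[0.0025,0,0.003,0],[0,0,0,0]]';  python3 -m creep '[[0.0025,0,0.003,0],[0,0,0,0]]'; python3 -m creep '[[0.001,0,0.002,0],[0,0,0,0]]'
python3 - <<'E'
from h import *
p,M,s=pose(); q=p+[0,0,43.4]-TIP; print('axial',q@U,'perp',q@FX+np.tan(np.radians(40))*q[2],np.round(s['wrist_torque'],2))
E
```

```text
t: 14.15
position: [601.5, 37.7, 52.4]
eef_rot: [3.112, 0.432, 0.003]
wrist_force: [5.7, 1.4, 2.5]
grip_width: 64.2
gripper_force: 48.6
t: 14.35
position: [603.8, 38.3, 49.4]
eef_rot: [3.112, 0.432, 0.003]
wrist_force: [5.8, 2.2, 1.9]
grip_width: 63.9
gripper_force: 48.6
t: 14.55
position: [604.9, 38.6, 48.2]
eef_rot: [3.112, 0.432, 0.004]
wrist_force: [4.0, 2.2, 7.1]
grip_width: 64.4
gripper_force: 48.9
axial -57.339519427996485 perp -4.007807039262204 [ 0.26 -0.64  0.  ]
```

```bash
python3 -m creep '[[0.002,0,0.002,0],[0,0,0,0]]';  python3 -m creep '[[0,0,0,0],[0,0,0,0],[0,0,0,0]]' 0.85; python3 -m creep '[[0,0,-0.01,0],[0,0,-0.03,0],[0,0,-0.04,0],[0,0,-0.04,0],[-0.04,0,0,0],[-0.04,0,0,0],[0,0,0,0],[0,0,0,0]]' 1
python3 - <<'E'
from h import *
im,c=snap('wrist','p1'); np.save('p1.npy',c,allow_pickle=True)
S=TIP-66*U
for a in (0,6,12): print(a,proj(c,S+a*U).round(0), [proj(c,S+a*U+r*33*np.cross([0,0,1],FX)).round(0).tolist() for r in (1,-1)])
go(437.3,-261.3,100,.274)
E
```

```text
t: 14.75
position: [605.5, 38.8, 47.8]
eef_rot: [3.111, 0.432, -0.001]
wrist_force: [-3.4, -0.4, 18.4]
grip_width: 64.1
gripper_force: 49.9
t: 15.05
position: [603.3, 38.8, 43.6]
eef_rot: [-3.111, -0.432, 0.007]
wrist_force: [0.2, 0.7, 0.2]
grip_width: 79.1
gripper_force: 0.0
t: 15.85
position: [527.7, 17.0, 165.7]
eef_rot: [-3.112, -0.431, -0.001]
wrist_force: [1.1, -0.0, -0.6]
grip_width: 85.6
gripper_force: 0.0
0 [276.  88.] [[230.0, 87.0], [321.0, 88.0]]
6 [276.  93.] [[229.0, 93.0], [322.0, 93.0]]
12 [276.  98.] [[229.0, 98.0], [323.0, 98.0]]
now [528.8  17.2 166. ] phi 0.276 shift mm [-163.9  243.    65.8] turn 0.002 t 15.9
```

```bash
python3 -m creep '[[-0.023,0.035,0,0],[-0.023,0.035,0,0],[-0.023,0.035,0.01,0],[-0.023,0.035,0.02,0],[-0.023,0.035,0.02,0],[-0.023,0.035,0.02,0],[-0.023,0.035,0.02,0],[0,0,0,0]]'; python3 -m creep '[[0,0,0,0]]'
python3 - <<'E'
from h import *
im,c=snap('wrist','g2'); 
for e,f in wash(im[:,:,::-1].copy(),c): print(np.round(e[0],1),onz(c,*e[0],7).round(1)[:2])
go(437.3,-261.3,-33,.274)
E
```

```text
t: 16.7
position: [438.3, -265.8, 72.8]
eef_rot: [-3.111, -0.425, 0.006]
wrist_force: [0.4, 0.2, 0.2]
grip_width: 85.4
gripper_force: 0.0
t: 16.8
position: [440.5, -263.3, 74.9]
eef_rot: [-3.111, -0.428, 0.001]
wrist_force: [0.3, 1.4, 1.1]
grip_width: 85.2
gripper_force: 0.0
[271.1 211.8] [ 437.6 -260.8]
now [ 441.2 -262.7   75.6] phi 0.275 shift mm [ -3.4  -2.4 108.6] turn 0.001 t 16.85
```

```bash
python3 -m creep '[[-0.003,-0.002,0.04,0],[0,0,0.035,0],[0,0,0.02,0],[0,0,0.006,0],[0,0,0,0],[0,0,0,0]]'
python3 - <<'E'
from h import *
go(437.4,-261,-33,.274)
E
```

```text
t: 17.45
position: [438.7, -261.6, -24.0]
eef_rot: [3.11, 0.434, 0.004]
wrist_force: [-0.2, -0.8, 0.1]
grip_width: 85.0
gripper_force: 0.0
now [ 438.7 -261.6  -24. ] phi 0.277 shift mm [-1.1 -1.   9. ] turn 0.003 t 17.45
```

```bash
python3 -m creep '[[-0.001,-0.001,0.006,0],[0,0,0.003,0],[0,0,0,0],[0,0,0,0]]'; python3 -m creep '[[0,0,0,0],[0,0,0,0],[0,0,0,0],[0,0,0,0]]' -1 40;python3 - <<'E'
from h import *
go(437.4,-261,-33,.274)
E
```

```text
t: 17.85
position: [435.5, -260.7, -34.4]
eef_rot: [3.112, 0.432, 0.0]
wrist_force: [0.6, -1.0, -1.0]
grip_width: 85.7
gripper_force: 0.0
t: 18.25
position: [436.3, -261.5, -33.2]
eef_rot: [3.111, 0.432, 0.001]
wrist_force: [-2.2, -0.3, 7.5]
grip_width: 64.1
gripper_force: 47.3
now [ 436.3 -261.5  -33.2] phi 0.276 shift mm [ 1.2 -0.1 -0.2] turn 0.002 t 18.25
```

```bash
python3 -m creep '[[0,0,-0.02,0],[0,0,-0.045,0],[0,0,-0.045,0],[0.01,-0.01,-0.04,0],[0.027,-0.030,-0.015,0],[0.027,-0.030,0,0],[0.027,-0.030,0,0],[0.027,-0.030,0,0]]'; python3 -m creep '[[0.027,-0.030,0,0],[0.027,-0.030,0,0],[0.027,-0.030,0,0],[0.01,-0.015,0,0],[0,0,0,0],[0,0,0,0]]'
python3 - <<'E'
from h import *
goal(5,150,38.7)
im,c=snap('wrist','h2')
E
```

```text
t: 19.05
position: [514.0, -102.1, 130.7]
eef_rot: [3.112, 0.431, 0.001]
wrist_force: [0.5, -0.4, -1.7]
grip_width: 63.8
gripper_force: 45.0
t: 19.65
position: [572.1, 22.4, 129.9]
eef_rot: [3.111, 0.434, -0.002]
wrist_force: [-0.7, -0.1, -1.1]
grip_width: 64.2
gripper_force: 45.0
now [572.1  22.4 129.9] phi 0.277 shift mm [ 6.5 -6.5 18.6] turn 0.003 t 19.65
```

```bash
python3 -m creep '[[0.005,-0.006,0.01,0],[0.002,0,0.008,0],[0,0,0,0]]'; python3 -m creep '[[0,0,0.006,0],[0,0,0.004,0],[0,0,0,0]]'; python3 -m creep '[[0,0,0.004,0],[0,0,0,0]]'
cat >> h.py <<'E'
def st(off):
    p,M,s=pose(); q=p+[0,0,off]-TIP; print('fx %.1f fy %.1f z %.1f axial %.1f perp %.1f'%(q@FX,q@np.cross([0,0,1],FX),q[2],q@U,q@FX+np.tan(np.radians(40))*q[2]),np.round(s['wrist_force'],1),np.round(s['wrist_torque'],2),'t %.2f'%s['t'])
E
python3 -c "
from h import *
st(38.7)"
```

```text
t: 20.0
position: [576.2, 29.6, 110.2]
eef_rot: [-3.111, -0.431, 0.006]
wrist_force: [-0.9, -0.7, -0.9]
grip_width: 63.7
gripper_force: 45.0
t: 20.3
position: [577.0, 29.9, 101.5]
eef_rot: [-3.112, -0.431, 0.003]
wrist_force: [0.5, -0.6, -0.8]
grip_width: 63.9
gripper_force: 45.0
t: 20.5
position: [577.4, 30.0, 98.0]
eef_rot: [-3.112, -0.432, 0.001]
wrist_force: [-0.1, -0.4, -1.4]
grip_width: 64.0
gripper_force: 45.0
fx 5.8 fy -0.6 z -0.8 axial -4.4 perp 5.1 [-0.1 -0.4 -1.4] [-0.06 -0.   -0.01] t 20.50
```

```bash
python3 -m creep '[[0.001,0,0.004,0],[0,0,0,0]]'; python3 -m creep '[[0.002,0,0.004,0],[0,0,0,0]]'; python3 -m creep '[[0.003,0,0.004,0],[0,0,0,0]]'
python3 -c "
from h import *
st(38.7)
im,c=snap('wrist','h3')"
```

```text
t: 20.7
position: [578.5, 30.4, 94.0]
eef_rot: [-3.112, -0.432, 0.001]
wrist_force: [-0.2, -0.4, -0.9]
grip_width: 63.8
gripper_force: 45.0
t: 20.9
position: [580.5, 30.9, 89.9]
eef_rot: [-3.112, -0.432, 0.001]
wrist_force: [0.4, -0.2, -0.6]
grip_width: 64.3
gripper_force: 45.0
t: 21.1
position: [581.7, 31.6, 85.2]
eef_rot: [-3.112, -0.432, 0.007]
wrist_force: [-3.6, -1.1, -2.1]
grip_width: 64.0
gripper_force: 44.9
fx 10.3 fy -0.2 z -13.6 axial -17.1 perp -1.1 [-3.6 -1.1 -2.1] [-0.09  0.54  0.02] t 21.10
```

```bash
python3 -m creep '[[0.0035,0,0.004,0],[0,0,0,0]]'; python3 -m creep '[[0.0035,0,0.004,0],[0,0,0,0]]'
python3 -c "
from h import *
st(38.7)
im,c=snap('wrist','h4')"
```

```text
t: 21.35
position: [583.2, 32.2, 80.8]
eef_rot: [-3.112, -0.432, 0.013]
wrist_force: [-8.0, -2.1, -1.1]
grip_width: 63.8
gripper_force: 44.9
t: 21.55
position: [584.8, 32.8, 77.7]
eef_rot: [-3.112, -0.433, 0.019]
wrist_force: [-15.0, -3.3, 8.6]
grip_width: 64.0
gripper_force: 45.9
fx 13.6 fy 0.1 z -21.1 axial -24.9 perp -4.1 [-15.   -3.3   8.6] [-0.5   2.4   0.03] t 21.55
```

```bash
python3 -m creep '[[0.001,0,0.003,0],[0,0,0,0]]'; python3 -m creep '[[0.001,0,0.003,0],[0,0,0,0]]'
python3 -c "
from h import *
st(38.7)
im,c=snap('wrist','h5')
h=cv2.cvtColor(im,cv2.COLOR_RGB2HSV)
# image-shape numbers: red pixels inside bore region rows
m=(h[...,1]<90)
for v in range(140,330,6):
    r=np.flatnonzero(m[v,200:350]); print(v,''.join('#' if x else '.' for x in m[v,150:400:3]))
"
```

```text
t: 21.8
position: [587.5, 33.5, 74.6]
eef_rot: [-3.111, -0.432, 0.011]
wrist_force: [-7.2, -0.6, -1.7]
grip_width: 63.9
gripper_force: 46.4
t: 22.0
position: [590.3, 34.1, 71.4]
eef_rot: [-3.111, -0.432, 0.006]
wrist_force: [-4.0, -0.3, -3.5]
grip_width: 63.9
gripper_force: 46.3
fx 19.3 fy -0.1 z -27.4 axial -33.4 perp -3.8 [-4.  -0.3 -3.5] [-0.11  0.55 -0.  ] t 22.00
140 ..###############################################################################...
146 ...##############################################################################...
152 ...##############################################################################...
158 ....############################################################################....
164 .....##########################################################################.....
170 .......######################################################################.......
176 .......######################################################################.......
182 .......######################################################################.......
188 .......######
[... 1418 characters left out ...]
#########################..################..##########################.##...
290 ..################################################.###############################..
296 .#################.##############################################.##################
302 ###########.######..############################################..##################
308 #################.....########################################...#.#################
314 #################.......####################################........################
320 ###.###########............##############################...........################
326 ######.########................#####################.................#############.#
```

```bash
python3 -m creep '[[0.003,0,0.0035,0],[0.003,0,0.0035,0],[0,0,0,0]]'; python3 -m creep '[[0.0025,0,0.003,0],[0,0,0,0]]'; python3 -m creep '[[0.0015,0,0.002,0],[0,0,0,0]]'
python3 -c "
from h import *
st(38.7)"
```

```text
t: 22.35
position: [596.1, 35.7, 64.8]
eef_rot: [-3.111, -0.432, 0.007]
wrist_force: [-7.6, -0.9, 1.0]
grip_width: 64.2
gripper_force: 47.5
t: 22.55
position: [597.6, 36.1, 62.4]
eef_rot: [-3.112, -0.432, 0.01]
wrist_force: [-12.5, -1.9, 5.8]
grip_width: 64.5
gripper_force: 49.5
t: 22.75
position: [598.9, 36.3, 60.8]
eef_rot: [3.112, 0.432, -0.01]
wrist_force: [-13.3, -2.9, 7.2]
grip_width: 63.8
gripper_force: 50.4
fx 28.2 fy -0.3 z -38.0 axial -47.2 perp -3.7 [-13.3  -2.9   7.2] [-0.47  1.93 -0.06] t 22.75
```

```bash
python3 -m creep '[[0.0015,0,0.003,0],[0,0,0,0]]'; python3 -m creep '[[0.001,0,0.003,0],[0,0,0,0]]'
python3 -c "
from h import *
st(38.7)"
```

```text
t: 22.95
position: [600.0, 36.5, 59.2]
eef_rot: [3.112, 0.431, -0.011]
wrist_force: [-16.9, -2.6, 17.2]
grip_width: 64.0
gripper_force: 53.6
t: 23.15
position: [600.5, 36.6, 58.4]
eef_rot: [3.112, 0.43, -0.013]
wrist_force: [-24.2, -3.7, 28.8]
grip_width: 64.0
gripper_force: 58.2
fx 29.8 fy -0.4 z -40.4 axial -50.1 perp -4.1 [-24.2  -3.7  28.8] [-0.89  3.77 -0.56] t 23.15
```

```bash
python3 -m creep '[[0,0,0,0],[0,0,0,0],[0,0,0,0]]' 0.85; python3 -m creep '[[0,0,-0.01,0],[0,0,-0.03,0],[0,0,-0.04,0],[0,0,-0.035,0],[-0.04,0.01,0,0],[-0.035,0.03,0,0],[0,0.01,0,0],[0,0,0,0]]' 1
python3 - <<'E'
from h import *
im,c=snap('wrist','p2'); np.save('p2.npy',c,allow_pickle=True)
go(613.9,-308.6,80,.274)
E
```

```text
t: 23.45
position: [605.8, 37.7, 55.1]
eef_rot: [3.112, 0.432, 0.005]
wrist_force: [0.9, 0.2, 0.3]
grip_width: 79.1
gripper_force: 0.0
t: 24.25
position: [546.3, -32.1, 170.2]
eef_rot: [3.112, 0.428, 0.003]
wrist_force: [0.9, 0.1, 0.3]
grip_width: 85.2
gripper_force: 0.0
now [546.7 -31.2 170.1] phi 0.274 shift mm [-10.5 285.2  90.1] turn 0.0 t 24.3
```

```bash
python3 -m creep '[[-0.002,0.041,0,0],[-0.002,0.041,0.01,0],[-0.002,0.041,0.015,0],[-0.002,0.041,0.015,0],[-0.002,0.041,0.015,0],[0,0.041,0.015,0],[0,0.035,0.015,0],[0,0,0,0]]'; python3 -m creep '[[0,0,0,0]]'
python3 - <<'E'
from h import *
im,c=snap('wrist','g3'); 
for e,f in wash(im[:,:,::-1].copy(),c): print(np.round(e[0],1),onz(c,*e[0],13.8).round(1)[:2])
go(613.9,-308.6,-31,.274)
E
```

```text
t: 25.1
position: [613.1, -306.8, 80.8]
eef_rot: [-3.111, -0.428, 0.004]
wrist_force: [-0.5, 0.3, -0.3]
grip_width: 85.3
gripper_force: 0.0
t: 25.2
position: [613.1, -303.6, 82.9]
eef_rot: [-3.11, -0.43, 0.002]
wrist_force: [0.3, -0.1, 0.1]
grip_width: 85.0
gripper_force: 0.0
[281.3 209.3] [ 613.8 -308.2]
now [ 613.3 -303.    83.8] phi 0.276 shift mm [ -0.9   5.7 114.8] turn 0.002 t 25.25
```

```bash
python3 -m creep '[[-0.001,0.005,0.04,0],[0,0,0.035,0],[0,0,0.02,0],[0,0,0.01,0],[0,0,0,0],[0,0,0,0]]'
python3 - <<'E'
from h import *
go(613.9,-308.4,-31,.274)
E
```

```text
t: 25.85
position: [614.4, -308.9, -18.9]
eef_rot: [3.11, 0.433, 0.003]
wrist_force: [0.3, 0.1, 0.5]
grip_width: 85.7
gripper_force: 0.0
now [ 614.4 -308.9  -18.9] phi 0.277 shift mm [-0.4 -0.6 12.1] turn 0.003 t 25.85
```

```bash
python3 -m creep '[[0,-0.0005,0.008,0],[0,0,0.002,0],[0,0,0,0],[0,0,0,0]]'; python3 -m creep '[[0,0,0,0],[0,0,0,0],[0,0,0,0],[0,0,0,0]]' -1 40;python3 - <<'E'
from h import *
go(613.9,-308.4,-31,.274)
E
```

```text
t: 26.25
position: [612.9, -308.8, -30.3]
eef_rot: [3.112, 0.432, 0.0]
wrist_force: [-0.1, 1.0, 0.2]
grip_width: 85.6
gripper_force: 0.0
t: 26.65
position: [613.3, -309.0, -29.5]
eef_rot: [3.111, 0.432, 0.001]
wrist_force: [-2.3, 0.8, 5.1]
grip_width: 63.9
gripper_force: 44.0
now [ 613.3 -309.   -29.5] phi 0.276 shift mm [ 0.7 -0.4  1.5] turn 0.002 t 26.65
```

```bash
python3 -m creep '[[0,0,-0.02,0],[0,0,-0.045,0],[0,0,-0.045,0],[0.005,-0.02,-0.04,0],[0.007,-0.040,-0.015,0],[0.007,-0.040,0,0],[0.007,-0.040,0,0],[0.007,-0.040,0,0]]'; python3 -m creep '[[0.007,-0.040,0,0],[0.007,-0.040,0,0],[0.005,-0.040,0,0],[0,-0.03,0,0],[0,0,0,0],[0,0,0,0]]'
python3 - <<'E'
from h import *
goal(-1,157,42)
E
```

```text
t: 27.45
position: [595.0, -125.1, 134.3]
eef_rot: [-3.112, -0.431, -0.0]
wrist_force: [1.3, 0.2, -1.1]
grip_width: 64.3
gripper_force: 44.8
t: 28.05
position: [572.7, 23.4, 134.1]
eef_rot: [3.111, 0.435, -0.001]
wrist_force: [-0.0, -0.0, -0.6]
grip_width: 64.4
gripper_force: 44.8
now [572.7  23.4 134.1] phi 0.278 shift mm [-0.4 -5.6 19.1] turn 0.004 t 28.05
```

```bash
python3 -m creep '[[0,-0.0055,0.01,0],[0,0,0.009,0],[0,0,0.006,0],[0,0,0,0]]'; python3 -m creep '[[0,0,0.005,0],[0,0,0,0]]'
python3 -c "
from h import *
st(42)"
python3 -m creep '[[0,0,0.004,0],[0,0,0,0]]'; python3 -m creep '[[0,0,0.004,0],[0,0,0,0]]'
python3 -c "
from h import *
st(42)"
```

```text
t: 28.45
position: [570.1, 27.5, 107.3]
eef_rot: [-3.112, -0.43, 0.006]
wrist_force: [0.2, -1.1, -1.5]
grip_width: 64.4
gripper_force: 44.8
t: 28.65
position: [572.4, 27.9, 104.7]
eef_rot: [3.112, 0.431, 0.002]
wrist_force: [0.7, -0.3, 0.6]
grip_width: 63.9
gripper_force: 44.9
fx 0.3 fy -1.2 z 9.2 axial 6.8 perp 8.1 [ 0.7 -0.3  0.6] [-0.06 -0.13 -0.  ] t 28.65
t: 28.85
position: [573.7, 28.3, 102.5]
eef_rot: [3.111, 0.432, 0.007]
wrist_force: [-0.1, -0.7, 6.3]
grip_width: 64.3
gripper_force: 45.4
t: 29.05
position: [574.0, 28.3, 99.4]
eef_rot: [3.111, 0.432, 0.008]
wrist_force: [-1.0, 0.5, 9.2]
grip_width: 64.0
gripper_force: 46.0
fx 2.0 fy -1.3 z 3.9 axial 1.7 perp 5.3 [-1.   0.5  9.2] [ 0.07 -0.06 -0.04] t 29.05
```

Same signature as the first washer; continue likewise.

```bash
python3 -m creep '[[-0.001,-0.0015,0.004,0],[0,0,0,0]]';  python3 -m creep '[[-0.001,0,0.004,0],[0,0,0,0]]'; python3 -m creep '[[0.0,0,0.004,0],[0,0,0,0]]'; python3 -m creep '[[0.004,0,0.004,0],[0.004,0,0.004,0],[0,0,0,0]]'
python3 -c "
from h import *
st(42)"
```

```text
t: 29.25
position: [575.9, 30.0, 96.2]
eef_rot: [3.111, 0.431, 0.02]
wrist_force: [7.0, 1.0, 3.8]
grip_width: 64.3
gripper_force: 45.7
t: 29.45
position: [575.7, 29.8, 92.9]
eef_rot: [3.111, 0.431, 0.022]
wrist_force: [6.7, 1.7, 8.1]
grip_width: 64.1
gripper_force: 46.3
t: 29.65
position: [576.2, 29.8, 89.3]
eef_rot: [3.111, 0.431, 0.023]
wrist_force: [6.9, 1.6, 8.0]
grip_width: 64.2
gripper_force: 46.5
t: 29.95
position: [583.7, 32.1, 80.3]
eef_rot: [3.111, 0.431, 0.022]
wrist_force: [8.3, 2.6, 3.0]
grip_width: 64.1
gripper_force: 46.1
fx 12.4 fy -0.3 z -15.2 axial -19.6 perp -0.4 [8.3 2.6 3. ] [ 0.38 -1.48 -0.02] t 29.95
```

```bash
python3 -m creep '[[0.003,0,0.0035,0],[0,0,0,0]]';  python3 -m creep '[[0.002,0,0.003,0],[0,0,0,0]]'; python3 -m creep '[[0.0015,0,0.002,0],[0,0,0,0]]'
python3 -c "
from h import *
st(42)"
```

```text
t: 30.15
position: [586.4, 32.9, 76.8]
eef_rot: [3.111, 0.431, 0.021]
wrist_force: [8.7, 1.6, 4.1]
grip_width: 64.3
gripper_force: 46.2
t: 30.35
position: [588.3, 33.4, 74.1]
eef_rot: [3.111, 0.431, 0.021]
wrist_force: [8.4, 1.8, 4.8]
grip_width: 64.0
gripper_force: 46.3
t: 30.55
position: [589.6, 33.7, 72.3]
eef_rot: [3.111, 0.431, 0.021]
wrist_force: [6.0, 2.3, 6.6]
grip_width: 64.0
gripper_force: 46.5
fx 18.5 fy -0.3 z -23.2 axial -29.6 perp -0.9 [6.  2.3 6.6] [ 0.29 -1.13 -0.06] t 30.55
```

```bash
python3 -m creep '[[0.0015,0,0.002,0],[0,0,0,0]]';  python3 -m creep '[[0.0015,0,0.002,0],[0,0,0,0]]'
python3 -c "
from h import *
st(42)"
```

```text
t: 30.75
position: [589.6, 33.6, 70.2]
eef_rot: [3.11, 0.432, 0.016]
wrist_force: [0.7, -0.9, 10.8]
grip_width: 64.4
gripper_force: 46.7
t: 30.95
position: [589.7, 33.6, 68.5]
eef_rot: [3.11, 0.431, 0.011]
wrist_force: [-2.0, -0.9, 14.5]
grip_width: 64.3
gripper_force: 47.0
fx 18.6 fy -0.5 z -27.0 axial -32.6 perp -4.1 [-2.  -0.9 14.5] [-0.26  0.15 -0.18] t 30.95
```

```bash
python3 -m creep '[[0.002,0,0.002,0],[0,0,0,0]]'; python3 -m creep '[[0,0,0,0],[0,0,0,0],[0,0,0,0]]' 0.85; python3 -m creep '[[0,0,-0.01,0],[0,0,-0.03,0],[0,0,-0.04,0],[0,0,-0.03,0],[-0.04,-0.01,0,0],[-0.035,-0.03,0,0],[0,-0.01,0,0],[0,0,0,0]]' 1
python3 - <<'E'
from h import *
im,c=snap('wrist','p3'); np.save('p3.npy',c,allow_pickle=True)
go(628.9,302.4,80,.274)
E
```

```text
t: 31.15
position: [589.7, 33.6, 67.9]
eef_rot: [3.11, 0.431, 0.004]
wrist_force: [-11.7, -3.9, 28.1]
grip_width: 64.4
gripper_force: 48.1
t: 31.45
position: [587.7, 34.5, 61.6]
eef_rot: [-3.112, -0.432, 0.001]
wrist_force: [0.6, 0.5, -0.0]
grip_width: 78.9
gripper_force: 0.0
t: 32.25
position: [501.4, 63.1, 172.2]
eef_rot: [-3.111, -0.434, -0.001]
wrist_force: [0.0, -0.9, 1.6]
grip_width: 85.4
gripper_force: 0.0
now [502.7  62.6 172.5] phi 0.277 shift mm [ 186.9 -196.2   92.7] turn 0.003 t 32.3
```

```bash
python3 -m creep '[[0.02,-0.032,0,0],[0.027,-0.028,0,0],[0.027,-0.028,0.01,0],[0.027,-0.028,0.02,0],[0.027,-0.027,0.02,0],[0.027,-0.027,0.02,0],[0.027,-0.026,0.02,0],[0,0,0,0]]'; python3 -m creep '[[0,0,0,0]]'
python3 - <<'E'
from h import *
im,c=snap('wrist','g4'); np.save('g4.npy',c,allow_pickle=True)
for e,f in wash(im[:,:,::-1].copy(),c): print(np.round(e[0],1),np.round(e[1],1),onz(c,*e[0],7).round(1)[:2],onz(c,*f[0],7).round(1)[:2])
go(628.9,302.4,-33,.274)
E
```

```text
t: 33.1
position: [624.8, 303.2, 76.4]
eef_rot: [3.111, 0.436, -0.007]
wrist_force: [-0.3, -0.3, -0.2]
grip_width: 85.0
gripper_force: 0.0
t: 33.2
position: [624.5, 300.5, 79.8]
eef_rot: [3.11, 0.433, -0.004]
wrist_force: [-0.5, 1.2, -0.3]
grip_width: 85.4
gripper_force: 0.0
[273.  197.3] [83.4 85.7] [631.5 304.1] [629.2 303.4]
now [624.6 300.   81.3] phi 0.276 shift mm [  4.9  -1.2 114.2] turn 0.002 t 33.25
```

```bash
python3 -m creep '[[0.007,-0.002,0.04,0],[0,0,0.035,0],[0,0,0.02,0],[0,0,0.01,0],[0,0,0,0],[0,0,0,0]]'
python3 - <<'E'
from h import *
go(631.5,304.1,-33,.274)
E
```

```text
t: 33.85
position: [631.6, 304.1, -21.0]
eef_rot: [-3.111, -0.431, -0.004]
wrist_force: [0.5, 0.4, 1.5]
grip_width: 85.2
gripper_force: 0.0
now [631.6 304.1 -21. ] phi 0.275 shift mm [-0.1 -0.  12. ] turn 0.001 t 33.85
```

```bash
python3 -m creep '[[0,0,0.008,0],[0,0,0.003,0],[0,0,0,0],[0,0,0,0]]'; python3 -m creep '[[0,0,0,0],[0,0,0,0],[0,0,0,0],[0,0,0,0]]' -1 40;python3 - <<'E'
from h import *
go(631.5,304.1,-33,.274)
E
```

```text
t: 34.25
position: [630.1, 304.3, -33.9]
eef_rot: [-3.112, -0.432, -0.0]
wrist_force: [0.2, -0.3, 0.5]
grip_width: 85.2
gripper_force: 0.0
t: 34.65
position: [631.0, 304.6, -33.0]
eef_rot: [-3.111, -0.432, -0.003]
wrist_force: [-0.6, -0.6, 4.8]
grip_width: 64.1
gripper_force: 44.7
now [631.  304.6 -33. ] phi 0.276 shift mm [0.4 0.7 0. ] turn 0.002 t 34.65
```

```bash
python3 -m creep '[[0,0,-0.02,0],[0,0,-0.045,0],[0,0,-0.045,0],[-0.01,0.02,-0.045,0],[-0.018,0.034,-0.01,0],[-0.018,0.034,0,0],[-0.018,0.034,0,0],[-0.018,0.034,0,0]]'; python3 -m creep '[[-0.018,0.034,0,0],[-0.018,0.034,0,0],[-0.009,0.02,0,0],[0,0,0,0],[0,0,0,0]]'
python3 - <<'E'
from h import *
goal(5,150,38.5)
E
```

```text
t: 35.45
position: [592.5, 130.5, 130.0]
eef_rot: [3.112, 0.433, -0.002]
wrist_force: [0.4, -1.2, -1.4]
grip_width: 63.7
gripper_force: 44.8
t: 35.95
position: [573.9, 34.8, 130.1]
eef_rot: [-3.111, -0.429, 0.001]
wrist_force: [0.1, 0.8, -0.9]
grip_width: 63.9
gripper_force: 44.8
now [573.9  34.8 130.1] phi 0.274 shift mm [ 1.4  5.  18.6] turn 0.0 t 35.95
```

```bash
python3 -m creep '[[0.001,0.0055,0.01,0],[0.001,0,0.008,0],[0,0,0.006,0],[0,0,0.004,0],[0,0,0,0]]'; python3 -m creep '[[0,0,0.004,0],[0,0,0,0]]'
python3 -c "
from h import *
st(38.5)"
```

```text
t: 36.45
position: [576.9, 30.6, 101.3]
eef_rot: [-3.111, -0.433, 0.004]
wrist_force: [-0.9, -0.4, -1.7]
grip_width: 64.0
gripper_force: 44.8
t: 36.65
position: [577.6, 30.3, 98.4]
eef_rot: [-3.112, -0.432, 0.001]
wrist_force: [0.5, 0.8, -1.2]
grip_width: 64.0
gripper_force: 44.8
fx 6.0 fy -0.3 z -0.6 axial -4.3 perp 5.5 [ 0.5  0.8 -1.2] [-0.01 -0.    0.02] t 36.65
```

```bash
python3 -m creep '[[0.001,0,0.004,0],[0,0,0,0]]'; python3 -m creep '[[0.002,0,0.004,0],[0,0,0,0]]'; python3 -m creep '[[0.003,0,0.004,0],[0,0,0,0]]'; python3 -m creep '[[0.003,0,0.003,0],[0,0,0,0]]'
python3 -c "
from h import *
st(38.5);snap('wrist','h6')"
```

```text
t: 36.85
position: [578.9, 30.4, 94.8]
eef_rot: [3.112, 0.432, 0.0]
wrist_force: [-0.2, -0.9, 1.5]
grip_width: 63.6
gripper_force: 45.0
t: 37.05
position: [581.3, 31.0, 91.0]
eef_rot: [3.112, 0.432, 0.001]
wrist_force: [-0.3, -0.7, 0.6]
grip_width: 63.7
gripper_force: 45.0
t: 37.25
position: [582.5, 31.5, 86.3]
eef_rot: [3.112, 0.432, -0.004]
wrist_force: [-4.5, -1.0, 5.8]
grip_width: 63.9
gripper_force: 45.5
t: 37.45
position: [583.6, 32.1, 82.9]
eef_rot: [3.112, 0.432, -0.01]
wrist_force: [-8.6, -2.4, 7.0]
grip_width: 64.0
gripper_force: 47.6
fx 12.3 fy -0.2 z -16.1 axial -20.2 perp -1.2 [-8.6 -2.4  7. ] [-0.37  1.18 -0.01] t 37.45
```

```bash
python3 -m creep '[[0.002,0,0.003,0],[0,0,0,0]]'; python3 -m creep '[[0.002,0,0.003,0],[0,0,0,0]]'
python3 -c "
from h import *
st(38.5);snap('wrist','h7')"
```

```text
t: 37.7
position: [584.3, 32.6, 80.0]
eef_rot: [-3.112, -0.432, 0.014]
wrist_force: [-11.6, -2.4, 9.9]
grip_width: 64.0
gripper_force: 50.0
t: 37.9
position: [585.1, 33.1, 78.7]
eef_rot: [-3.111, -0.433, 0.018]
wrist_force: [-18.4, -2.8, 19.5]
grip_width: 63.7
gripper_force: 54.6
fx 14.0 fy 0.4 z -20.3 axial -24.6 perp -3.1 [-18.4  -2.8  19.5] [-0.25  2.99  0.32] t 37.90
```

```bash
python3 -m creep '[[0.0015,0,0.003,0],[0,0,0,0]]'; python3 -m creep '[[0.001,0,0.002,0],[0,0,0,0]]'
python3 - <<'E'
from h import *
st(38.5)
im,c=snap('wrist','h8')
L=[cv2.imread(f'pics/{n}.png') for n in ('p2','p3')]; out=[]
for n,i in zip(('p2','p3'),L):
    cc=np.load(n+'.npy',allow_pickle=True).item(); q=proj(cc,TIP-40*U); u0=int(np.clip(q[0]-70,0,420));v0=int(np.clip(q[1]-70,0,280)); out.append(i[v0:v0+140,u0:u0+140])
out.append(im[110:250,205:345,::-1])
cv2.imwrite('pics/m9.png',cv2.resize(np.hstack(out),(798,266),interpolation=cv2.INTER_CUBIC))
E
```

```text
t: 38.15
position: [585.3, 33.2, 77.9]
eef_rot: [-3.111, -0.434, 0.022]
wrist_force: [-26.9, -4.3, 35.2]
grip_width: 64.2
gripper_force: 59.5
t: 38.35
position: [585.6, 33.4, 77.4]
eef_rot: [-3.111, -0.435, 0.024]
wrist_force: [-33.7, -5.2, 43.5]
grip_width: 64.2
gripper_force: 62.9
fx 14.5 fy 0.4 z -21.6 axial -25.9 perp -3.6 [-33.7  -5.2  43.5] [-0.33  5.38  0.59] t 38.35
```

```bash
python3 -m creep '[[0,0,0,0],[0,0,0,0],[0,0,0,0]]' 0.85; python3 -m creep '[[0,0,-0.01,0],[0,0,-0.03,0],[0,0,-0.04,0],[0,0,-0.03,0],[-0.04,0.01,0,0],[-0.035,0.03,0,0],[0,0.01,0,0],[0,0,0,0]]' 1
python3 - <<'E'
from h import *
im,c=snap('wrist','p4'); np.save('p4.npy',c,allow_pickle=True); sc,cs=snap('scene','s9')
out=[]
for n in ('p2','p3','p4'):
    i=cv2.imread(f'pics/{n}.png'); cc=np.load(n+'.npy',allow_pickle=True).item(); q=proj(cc,TIP-40*U); u0=int(np.clip(q[0]-65,0,430));v0=int(np.clip(q[1]-70,0,280)); print(n,u0,v0); out.append(cv2.resize(np.ascontiguousarray(i[v0:v0+140,u0:u0+130]),(390,420)[:2] if 0 else (260,280),interpolation=cv2.INTER_CUBIC))
i=cv2.imread('pics/p4.png'); cc=c; q=proj(cc,TIP-40*U); u0=int(np.clip(q[0]-65,0,430));v0=int(np.clip(q[1]-60,0,300))
big=cv2.resize(np.ascontiguousarray(i[v0:v0+106,u0:u0+130]),(390,318),interpolation=cv2.INTER_CUBIC)
q=proj(cs,TIP-40*U).astype(int); S=cv2.resize(np.ascontiguousarray(sc[q[1]-45:q[1]+61,q[0]-65:q[0]+65,::-1]),(390,318),interpolation=cv2.INTER_CUBIC)
cv2.imwrite('pics/m10.png',np.vstack([np.hstack(out),np.hstack([big,S])]))
E
```

```text
t: 38.7
position: [593.0, 34.5, 72.4]
eef_rot: [-3.112, -0.432, -0.001]
wrist_force: [-0.5, 0.4, -0.2]
grip_width: 78.8
gripper_force: 0.0
t: 39.5
position: [534.6, -35.3, 183.3]
eef_rot: [3.112, 0.428, 0.002]
wrist_force: [0.7, -0.3, 0.9]
grip_width: 85.6
gripper_force: 0.0
p2 135 48
p3 286 22
p4 138 31
```

View pics/m10.png

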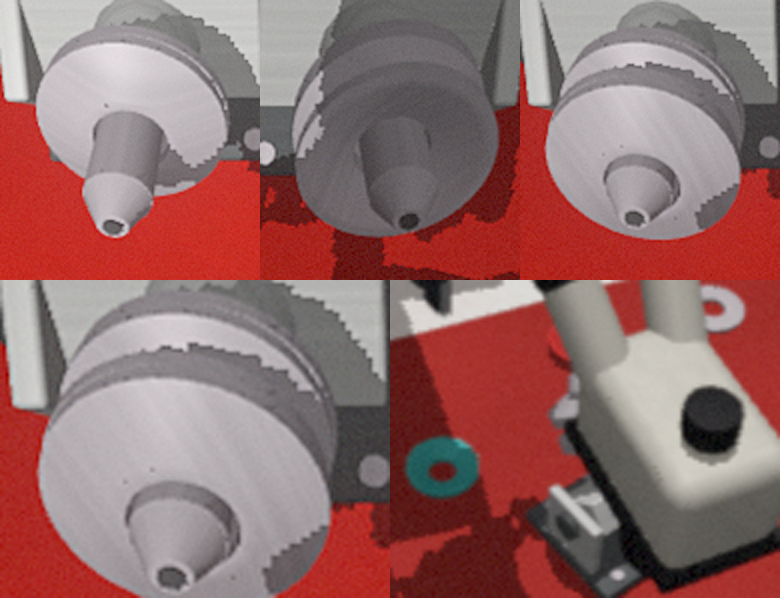

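Run:
```python
from h import *
c=np.load('p4.npy',allow_pickle=True).item(); q=proj(c,TIP-40*U); u0=int(np.clip(q[0]-65,0,430));v0=int(np.clip(q[1]-60,0,300)); print(u0,v0)
FY=np.cross([0,0,1],FX); V=np.cross(U,FY); b=lambda p:((proj(c,p)-[u0,v0])*3)
S=TIP-66*U; t=np.linspace(0,2*np.pi,181)
print('tip',b(TIP).round(0))
for a,r in ((48,13),(51,13),(38,33),(41,33),(66,5),(54,11)):
    E=np.array([b(S+a*U+r*(np.cos(x)*FY+np.sin(x)*V)) for x in t]); print(a,r,'u',E[:,0].min().round(),E[:,0].max().round(),'v',E[:,1].min().round(),E[:,1].max().round())
go(500,-60,200)
```

```text
138 41
tip [173. 298.]
48 13 u 125.0 241.0 v 195.0 285.0
51 13 u 123.0 240.0 v 204.0 294.0
38 33 u 41.0 330.0 v 84.0 315.0
41 33 u 38.0 330.0 v 93.0 323.0
66 5 u 149.0 196.0 v 281.0 315.0
54 11 u 130.0 230.0 v 221.0 296.0
now [535.1 -33.8 183. ] phi 0.275 shift mm [-40.9  15.6 -17.1] turn None t 39.6
```

Run:
```python
from h import *
FY=np.cross([0,0,1],FX); V=np.cross(U,FY); S=TIP-66*U; t=np.linspace(0,2*np.pi,361)
for n,aa in (('p2',(17,19)),('p3',(36,38)),('p4',(41,43))):
    c=np.load(n+'.npy',allow_pickle=True).item(); m=(cv2.cvtColor(cv2.imread(f'pics/{n}.png'),cv2.COLOR_BGR2HSV)[...,1]<100)
    for a in aa:
        E=np.array([proj(c,S+a*U+33*(np.cos(x)*FY+np.sin(x)*V)) for x in t])
        lo=E[E[:,1]>np.median(E[:,1])]; d=[]
        for u in range(int(lo[:,0].min())+8,int(lo[:,0].max())-8,6):
            pv=np.interp(u,*lo[np.argsort(lo[:,0])].T); k=[v for v in range(int(pv)-15,int(pv)+16) if m[v,u]]; d.append(round(max(k)-pv,1) if k else None)
        print(n,a,d)
```

```text
p2 17 [np.float64(4.7), np.float64(1.8), np.float64(1.4), np.float64(14.9), np.float64(14.3), np.float64(14.3), np.float64(15.0), np.float64(12.3), np.float64(2.1), np.float64(1.6), np.float64(0.9), np.float64(1.0), np.float64(0.3)]
p2 19 [np.float64(3.5), np.float64(-0.6), np.float64(-0.1), np.float64(14.4), np.float64(14.7), np.float64(14.7), np.float64(14.3), np.float64(11.5), np.float64(5.3), np.float64(-0.3), np.float64(-0.1), np.float64(-0.1), np.float64(-1.0)]
p3 36 [np.float64(1.5), np.float64(1.0), np.float64(1.4), np.float64(1.1), np.float64(1.6), np.float64(0.9), np.float64(0.9), np.float64(1.4), np.float64(0.5), np.float64(1.2), np.float64(1.5), np.float64(1.5), np.float64(1.2), np.float64(1.1)]
p3 38 [np.float64(-0.2), np.float64(-0.8), np.float64(-0.4), np.float64(-0.7), np.float64(-0.2), np.float64(-0.9), np.float64(-1.0), np.float64(-0.5), np.float64(-1.5), np.float64(-0.8), np.float64(-0.6), np.float64(-0.7), np.float64(-1.0), np.float64(-1.3)]
p4 41 [np.float64(2.1), np.float64(1.2), np.float64(1.8), np.float64(1.4), np.float64(1.7), np.float64(1.7), np.float64(1.3), np.float64(1.5), np.float64(1.3), np.float64(0.6), np.float64(0.7), np.float64(0.6), np.float64(0.5)]
p4 43 [np.float64(-1.3), np.float64(-1.2), np.float64(-0.7), np.float64(-1.2), np.float64(-0.9), np.float64(-1.0), np.float64(-0.4), np.float64(-0.3), np.float64(-0.6), np.float64(-0.3), np.float64(-0.3), np.float64(-0.6), np.float64(-1.8), np.float64(-1.6)]
```

```bash
python3 -c "
from h import *
print(arm.job_done())"
```

```text
the job is handed in; nothing more can be done
None
```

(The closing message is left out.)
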